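# Open the bonding press and push the cured puck out

### The job

The epoxy puck in the small bonding press has cured. With the fingertips, push the press's counterweighted arm up steadily by its cross bar until it passes its balance point and stays up against its back stop by itself, never letting it drop back. Then push the puck along its lane, sliding flat on the bed, until it is fully home against the end stop; pick nothing up, push the puck only once the arm is up, leave the other things on the bench where they are, and finish with the hand clear.

Things in the scene. Friction and masses are not known exactly. Their poses are not given: they have to be found in the camera images.
- press: Grey bench press, fixed; T-shaped foot 14 mm thick, lane across its front, hinge post at its back. Origin: on the bench top (z = 0) below the centre of the pressing foot. Its x points from the lane to the post, y along the lane to the end stop, z up. All positions given below as x, y are in this frame, heights above the bench.
- press_arm (a joint): Arm's hinge, rad. 0: beam level, foot on the puck; grows as the front goes up and back; 1.745 back stop, -0.06 lower end. Two brass discs (52 mm across) sit over the foot, a steel counterweight (48 mm) on the tail. Below about 1.05 rad it falls shut by itself; above, it falls slowly back (damped, about 2 rad/s) against its stop and stays. Lifting takes 1 to 4 N at the cross bar.
- cross_bar (a point): Middle of the cross bar: black round bar along y, 15 mm thick, 111 mm long (end knobs 18 mm across), at the arm's front end, carried at its middle by a 12 mm rod from behind and below, else free all round. Arm level: x -70 mm, y 0, height 170 mm. It moves round press_hinge on a circle of 210 mm radius.
- press_hinge (a point): Middle of the arm's hinge axis, which runs along y: x 130 mm, y 0, height 105 mm. Post: two upright cheeks (outer faces at y -38 and +38 mm, pin heads to 44 mm), from x 76 to 168 mm up to 59 mm high, from x 108 to 152 mm up to 127 mm high.
- puck: Cured brown epoxy puck in the press, a plain cylinder 40 mm across and 22 mm high, 60 g, standing on the bed under the foot. Origin: centre of its underside, z up.
- lane_end (a point): Where the centre of the puck's underside is when it touches the end stop: x 0, y +120 mm, height 22 mm. Lane: steel bed, height 22 mm, y -71 to +161 mm, between two rails along y (inner faces at x -22 and +22 mm, 6 mm thick, tops 29 mm high), open at the -y end; the aluminium end stop at the +y end has its face at y +140 mm, its top 40 mm high.
- stopper: Red rubber stopper, 24 mm across, 22 mm high, loose bystander beside the press. Origin: centre of its underside.
- brass_weight: Brass weight with a knob, 31 mm across, 47 mm high, loose bystander. Origin: centre of its underside.
- dish: Aluminium weighing dish, 68 mm across, 15 mm high, loose bystander beyond the end stop. Origin: centre of its underside.
- vial: Sample vial, 28 mm across, 66 mm high, loose bystander. Origin: centre of its underside.
- marker: Black marker lying on the bench, 137 mm long, 17 mm thick, loose bystander. Origin: centre of its underside.
- notepad: Dark notebook, 70 x 110 x 12 mm, lying on the bench, loose bystander. Origin: centre of its underside.
- tape_roll: Roll of yellow tape lying flat, 64 mm across, 18 mm high, loose bystander. Origin: centre of its underside.
Things that resemble listed ones, but are neither listed nor needed, are in the scene too. What is shaped like the puck but purple or red is not meant.

How it is judged (in metres and radians):
On the way:
1. the arm has been pushed past its balance point and rests up against its back stop by itself, untouched, the puck still at its place under the foot (value of joint press_arm above 1.6 rad and velocity of joint press_arm below 0.1 rad/s and contact force between the fingers and press_arm below 0.2 N and distance of puck from where it was at the start of the episode below 0.012 m), for 0.2 s.
At the end, for the whole second after the job is handed in: The arm stands up against its back stop by itself (joint above 1.6 rad) and the puck lies flat and still on the bed, its centre within 6 mm of the place where it touches the end stop (value of joint press_arm above 1.6 rad and horizontal distance between puck and lane_end below 0.006 m and z of puck in the frame of press below 0.025 m and angle between puck's own z axis and vertical below 0.1 rad and linear speed of puck below 0.02 m/s).
It fails at once if the arm drops back towards the puck (faster than 0.8 rad/s downward) (velocity of joint press_arm below -0.8 rad/s).
It fails at once if the arm is flung over (faster than 4 rad/s; by itself it falls back at about 2) (velocity of joint press_arm above 4 rad/s).
It fails at once if the puck is pushed more than 12 mm while the arm is not up (distance of puck from where it was at the start of the episode above 0.012 m and value of joint press_arm below 1.5 rad).
It fails at once if the puck is lifted off the bed (more than 8 mm) or tipped (more than 0.35 rad) (height (world z) of puck above 0.03 m or angle between puck's own z axis and vertical above 0.35 rad).
It fails at once if a bystander is moved more than 20 mm (distance of any of stopper, brass_weight, dish, vial, marker, notepad, tape_roll from where it was at the start of the episode above 0.02 m).
It also fails if it takes over 51 s, if anything falls off the work surface, if the arm or the gripper's body presses on something with over 40 N, if the wrist force passes 120 N, or if a joint passes its speed limit or range.

### The arm

A 7-joint arm with a two-finger parallel gripper is mounted at the origin on a cart in front of the work surface, level with it; the furniture and walls round the work are solid. World frame = base frame: x ahead of the robot, y to its left, z up, the work surface at z = 0. Lengths are in mm, angles in rad, forces in N, time in s.
With the tool pointing down it reaches from about 400 to 900 mm from the base axis. Payload 5.6 kg.
Tool frame: the origin (TCP) lies at the very end of the fingers, on their centre line; the grasp point (between the pads) lies 19 mm behind it; z points along the fingers, y is the line along which they close (so a half turn about z gives the same grasp; the last joint's range is limited). The gripper opens to 92 mm and grips with 3 to 60 N. Pads are 20 mm wide; open, the fingers measure 128 mm over their backs; the gripper's body (75 mm by 189 mm) begins 69 mm behind the grasp point.
Start: joints at [-1.302, 0.468, -0.012, 1.603, 0.006, 1.071, -0.056], TCP at [199.443, 618.653, 214.592] pointing down, gripper open.
Joint ranges: [-2.53, 2.53], [-0.31, 2.02], [-1.57, 1.55], [0.28, 2.44], [-1.29, 4.43], [0.15, 1.84], [-2.92, 2.92]. Speed limits (rad/s): [2.57, 2.57, 3.14, 3.14, 3.14, 3.14, 3.14].

### API

Orientations are given as a rotation vector (axis times angle).
In Python, from bench import bot gives the robot as it stands.
- The arm moves only by the shell command python3 -m jog 'ROWS' [FORCE]. ROWS is JSON, a list of rows, each an object with "slide": the shift along the tool's x, y, z in cm, a list of three; "rot": the turn, a rotation vector about the tool's x, y, z in rad, a list of three; "gripper": the opening, from 0 (shut) to 1 (fully open). In form: [{"slide": [x, y, z], "rot": [rx, ry, rz], "gripper": gripper}, ...]. A call has 1 to 8 rows; each row shifts and turns the commanded pose from where the row before left it, along the tool's axes as they then stand; what a row does not reach is not made up. A row lasts 1/10 s, in which the tool goes at most 50 mm and 8.59 degrees, less where a joint would pass 70% of its speed; a pose out of reach is approached as far as the arm can. A call with a gripper value outside its range is refused whole. The fingers move at their own pace and stop on an object; FORCE is the grip in N (left out, the last holds). Time passes only in rows, so rows that do not move let the fingers close. It gives the time, the measured TCP pose, the force, the opening and the grip force at its end, in the units of the state.
- bot.observe(): the state, without advancing time (a new reading comes with each control period).
- bot.get_image(name): name is "scene" or "top" or "wrist"; returns a dict with "color" (400x640x3 uint8, red, green, blue), "fovy" (degrees; the focal length in pixels is half the picture's height over the tangent of half this angle, whatever the lens; pixels are square), "cx", "cy" (the principal point, pixels), "position" and "attitude" of the camera in the world. Camera axes: x right, y up, looking along -z (the intrinsics and any distortion apply to the point x, -y, -z); pixel columns grow to the right and rows downward; lengths in mm; the calibration is good to about 2 mm. A picture is of the moment at which its call begins. There is no depth.
- bot.sign_off(): hands the job in; it is judged then, once.
Trained networks look in a picture, given as the dict that the camera call returned (one of the last four; its "shot" number tells which), for a name from the list of things; names that differ only in an ending like _2 or _b are one class to them, and where a whole thing is asked for, a point or a joint stands for the part that bears it (a point fixed in the world has none). Each returns a list of dicts, best first, with "conf" (0 to 1); they miss things now and then, are a little off and sometimes report something else, mostly with a low value. They report only what shows in the picture. A call takes as long as a camera call. They do not tell look-alikes from the thing itself.
- bot.outline_of(thing, picture): "region" (400x640 bool, what is visible of it) and "extent" ([left, top, right, bottom] in pixels, round what is visible of it).
The state is a dict: "time": time; "joints": joint angles; "joint_velocities": joint speeds; "joint_torque": joint torques, N m; "tcp_pos": TCP position; "ee_rot": TCP orientation; "wrist_force": force on the tool from outside, world axes, zero at the start; "moment": the same for the moment, N m; "opening": opening from 0.0 (shut) to 1.0 (fully open); "finger_force": force on a finger pad.
Only numpy, scipy, OpenCV 4.12 (cv2) and the standard library are available. Lean on these libraries where they do the work, as an engineer would, in place of code of your own. Each camera call takes 0.05 s, during which the arm holds its last target. There are 200 camera calls.

## Working session

There is one attempt and no reset: what is moved stays moved. The work goes in short steps, Python scripts to look and compute and a shell command to move; the robot and the scene stay as the last step left them, time stands still between calls to the robot, and variables do not carry over. Pictures are saved under pics/ and viewed, at most 10 in all, crops included, and the job is handed in when it is done.

```bash
ls; mkdir -p pics; python3 - <<'E'
from bench import bot
import cv2,numpy as np
s=bot.observe();print({k:np.round(v,3).tolist() for k,v in s.items()})
for n in("scene","top"):
    p=bot.get_image(n);cv2.imwrite(f"pics/{n}0.png",p["color"][:,:,::-1])
    print(n,p["fovy"],p["cx"],p["cy"],p["position"],p["attitude"],[k for k in p])
    for t in ("press","press_arm","cross_bar","puck","press_hinge","stopper","brass_weight","dish","vial","marker","notepad","tape_roll"):
        try:print(t,[(round(float(d["conf"]),2),np.round(d["extent"]).tolist()) for d in bot.outline_of(t,p)][:3])
        except Exception as e:print(t,e)
E
```

```text
pics
{'time': 0.0, 'joints': [-1.302, 0.468, -0.012, 1.604, 0.006, 1.071, -0.056], 'joint_velocities': [-0.0, 0.001, -0.002, -0.002, 0.002, -0.001, 0.0], 'joint_torque': [-0.0, -52.058, -0.013, -24.375, -0.057, 0.017, 0.0], 'tcp_pos': [199.315, 618.058, 213.646], 'ee_rot': [-0.488, -3.103, 0.003], 'wrist_force': [-0.056, 0.221, -0.046], 'moment': [0.0, -0.026, -0.001], 'finger_force': 0.0, 'opening': 1.007}
scene 50.34027787981749 327.4079154246347 194.3128375734929 [ 159.40645173 -388.32809258  642.60897817] [ 0.86742482 -0.31317672 -0.63219334] ['color', 'fovy', 'cx', 'cy', 'position', 'attitude', 'shot']
press [(0.76, [266.0, 151.0, 407.0, 270.0])]
press_arm [(0.88, [281.0, 146.0, 411.0, 229.0])]
cross_bar [(0.7, [281.0, 151.0, 412.0, 228.0])]
puck [(0.76, [270.0, 263.0, 288.0, 286.0]), (0.66, [304.0, 280.0, 321.0, 303.0]), (0.58, [319.0, 223.0, 338.0, 239.0])]
press_hinge [(0.83, [268.0, 152.0, 411.0, 267.0])]
stopper []
brass_weight [(0.7, [268.0, 149.0, 408.0, 267.0]), (0.57, [382.0, 226.0, 397.0, 244.0])]
dish [(0.82, [253.0, 180.0, 279.0, 201.0])]
vial [(0.79, [303.0, 163.0, 
[... 368 characters left out ...]
, [220.0, 96.0, 329.0, 243.0]), (0.54, [263.0, 93.0, 323.0, 245.0])]
press_arm [(0.58, [265.0, 96.0, 325.0, 244.0])]
cross_bar [(0.66, [264.0, 94.0, 320.0, 244.0]), (0.33, [379.0, 225.0, 429.0, 252.0])]
puck [(0.61, [334.0, 254.0, 356.0, 270.0]), (0.51, [298.0, 265.0, 314.0, 284.0])]
press_hinge [(0.69, [220.0, 97.0, 331.0, 246.0])]
stopper []
brass_weight [(0.53, [330.0, 160.0, 345.0, 176.0])]
dish [(0.93, [185.0, 203.0, 214.0, 234.0])]
vial [(0.45, [207.0, 166.0, 222.0, 182.0])]
marker [(0.95, [205.0, 242.0, 251.0, 284.0])]
notepad [(0.81, [381.0, 222.0, 431.0, 252.0])]
tape_roll [(0.66, [345.0, 180.0, 376.0, 211.0]), (0.61, [220.0, 98.0, 327.0, 244.0]), (0.5, [262.0, 95.0, 320.0, 244.0])]
```

```bash
python3 - <<'E'
import cv2
a=cv2.imread("pics/scene0.png")[130:370,190:450];cv2.imwrite("pics/s0c.png",cv2.resize(a,None,fx=2.4,fy=2.4,interpolation=2))
a=cv2.imread("pics/top0.png")[70:310,170:450];cv2.imwrite("pics/t0c.png",cv2.resize(a,None,fx=2.5,fy=2.5,interpolation=2))
E
```

```text
(no output)
```

View pics/s0c.png

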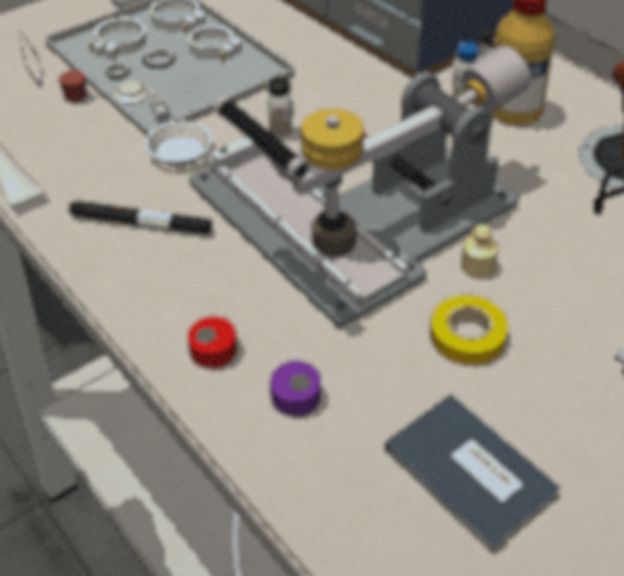

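View pics/t0c.png

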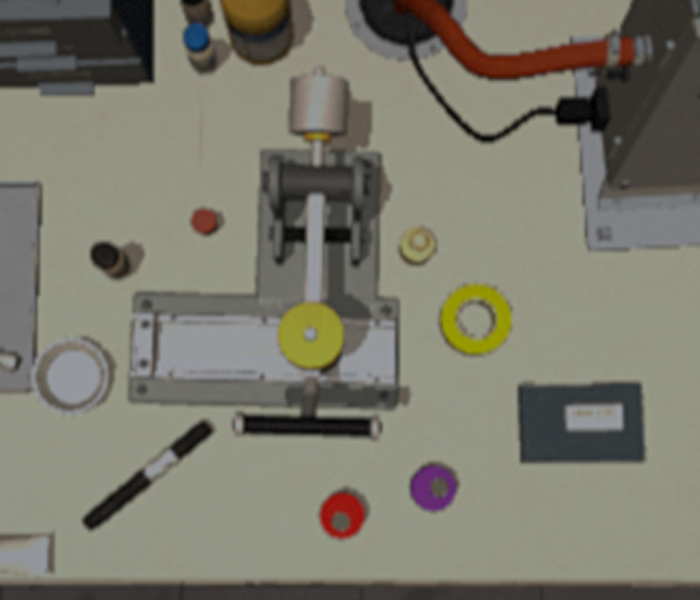

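```bash
cat >h.py <<'E'
import numpy as np,json,cv2
from scipy.spatial.transform import Rotation as R
from scipy.optimize import least_squares
TOP=(49.978820718215204,307.388403000468,198.99111025596565,[494.78545469,105.57005535,965.22667595],[0.09104427,-0.09619415,-1.56657936])
SC=(50.34027787981749,327.4079154246347,194.3128375734929,[159.40645173,-388.32809258,642.60897817],[0.86742482,-0.31317672,-0.63219334])
def cam(p): return (p["fovy"],p["cx"],p["cy"],p["position"],p["attitude"])
def proj(c,P):
    f=200/np.tan(np.radians(c[0]/2)); q=R.from_rotvec(c[4]).inv().apply(np.atleast_2d(P)-np.array(c[3]))
    return np.c_[c[1]+f*q[:,0]/-q[:,2], c[2]-f*q[:,1]/-q[:,2]]
def back(c,uv,z):
    f=200/np.tan(np.radians(c[0]/2)); d=R.from_rotvec(c[4]).apply([(uv[0]-c[1])/f,-(uv[1]-c[2])/f,-1])
    o=np.array(c[3]); return o+d*(z-o[2])/d[2]
E
python3 - <<'E'
from h import *
T=lambda x,y:np.array([x/2.5+170,y/2.5+70]); S=lambda x,y:np.array([x/2.4+190,y/2.4+130])
obs=[(TOP,T(238,424),(-70,55.5,170)),(TOP,T(378,428),(-70,-55.5,170)),(TOP,T(395,380),(-25,-71,29)),(TOP,T(395,318),(25,-71,29)),
(TOP,T(270,188),(130,44,105)),(TOP,T(368,185),(130,-44,105)),(SC,S(226,107),(-70,55.5,170)),(SC,S(300,178),(-70,-55.5,170)),(TOP,T(154,316),(25,140,29)),(TOP,T(154,376),(-25,140,29)),(SC,S(420,268),(25,-71,29)),(SC,S(368,300),(-25,-71,29))]
def res(p):
    Rz=R.from_euler('z',p[2]);return np.concatenate([(proj(c,Rz.apply(P)+[p[0],p[1],0])[0]-u) for c,u,P in obs])
r=least_squares(res,[500,100,0],loss='soft_l1');print(r.x);print(np.round(res(r.x).reshape(-1,2),1))
for n,u,z in [("stopper",(204,221),22),("brass",(418,243),45),("vial",(105,255),66),("dish",(71,375),15),("redpuck",(343,513),22),("marker end",(210,427),10)]:
    w=back(TOP,T(*u),z);print(n,w.round(),R.from_euler('z',-r.x[2]).apply(w-[r.x[0],r.x[1],0]).round())
E
```

```text
[ 5.83040048e+02  1.26143234e+02 -1.52871788e-02]
[[-1.1  0.3]
 [ 3.1 -0.3]
 [ 0.9 -0.2]
 [ 1.2  1.8]
 [-2.3 -2.4]
 [ 1.4 -0.4]
 [-2.4 -1.2]
 [ 1.7 -1.9]
 [ 1.5  1. ]
 [ 0.7 -0.3]
 [-6.  -0.2]
 [-3.2 -2.7]]
stopper [699. 228.  22.] [114. 103.  22.]
brass [675.  38.  45.] [ 93. -87.  45.]
vial [660. 306.  66.] [ 74. 181.  66.]
dish [561. 344.  15.] [-25. 217.  15.]
redpuck [441. 103.  22.] [-141.  -26.   22.]
marker end [516. 221.  10.] [-69.  93.  10.]
```

The top view shows the press with its lane toward the robot. The black cross bar spans about (238,424) to (378,428) in the crop. The post is behind it, and the bystanders sit around the foot. The brown puck is under the foot at about (334,235) in the scene crop. The red and purple look-alikes are in front of the press. Fitted press origin is about (583,126) with yaw -0.015. I'll swing over first.

```bash
python3 -m jog '[{"slide":[-2,-2,0],"rot":[0,0,0],"gripper":0.4},{"slide":[-3.4,-3.2,0],"rot":[0,0,0],"gripper":0.4},{"slide":[-3.4,-3.2,0],"rot":[0,0,0],"gripper":0.4},{"slide":[-3.4,-3.2,0],"rot":[0,0,0],"gripper":0.4},{"slide":[-3.4,-3.2,0],"rot":[0,0,0],"gripper":0.4},{"slide":[-3.4,-3.2,0],"rot":[0,0,0],"gripper":0.4},{"slide":[-3.4,-3.2,0],"rot":[0,0,0],"gripper":0.4},{"slide":[-3.4,-3.2,0],"rot":[0,0,0],"gripper":0.4}]' 20
python3 -m jog '[{"slide":[-3.4,-3.2,0],"rot":[0,0,-0.06],"gripper":0.4},{"slide":[-3.4,-3.2,0],"rot":[0,0,-0.06],"gripper":0.4},{"slide":[-3.4,-3.2,0],"rot":[0,0,-0.06],"gripper":0.4},{"slide":[-3,-3.2,0],"rot":[0,0,-0.06],"gripper":0.4},{"slide":[-1,-2,0],"rot":[0,0,-0.06],"gripper":0.4},{"slide":[0,0,0],"rot":[0,0,0],"gripper":0.4}]'
python3 -c "
from bench import bot
from h import *
s=bot.observe();print(s['joints'],s['tcp_pos'],R.from_rotvec(s['ee_rot']).as_matrix().round(3))"
```

```text
time: 2.1
tcp_pos: [370.8, 305.6, 215.0]
ee_rot: [0.488, 3.103, 0.001]
wrist_force: [1.5, 0.8, 0.2]
opening: 0.402
finger_force: 0.0
time: 2.7
tcp_pos: [480.4, 129.0, 214.8]
ee_rot: [0.028, 3.14, -0.001]
wrist_force: [-0.2, -0.1, 0.8]
opening: 0.395
finger_force: 0.0
[-0.53996834  0.20562311  0.23919487  1.98294428 -0.05768171  0.95886976
  1.28052169] [480.42588954 129.04082536 214.82007978] [[-1.     0.018  0.001]
 [ 0.018  1.    -0.001]
 [-0.001 -0.001 -1.   ]]
```

```bash
python3 -m jog '[{"slide":[0,0,0],"rot":[0,-0.14,0],"gripper":0.4},{"slide":[0,0,0],"rot":[0,-0.14,0],"gripper":0.4},{"slide":[0,0,0],"rot":[0,-0.14,0],"gripper":0.4},{"slide":[0,0,0],"rot":[0,-0.14,0],"gripper":0.4},{"slide":[0,0,0],"rot":[0,-0.14,0],"gripper":0.4},{"slide":[0,0,0],"rot":[0,0,0],"gripper":0.4}]'
python3 - <<'E'
from bench import bot
from h import *
s=bot.observe();print(s['joints'],s['tcp_pos'],R.from_rotvec(s['ee_rot']).as_matrix().round(3))
p=bot.get_image("wrist");cv2.imwrite("pics/w1.png",p["color"][:,:,::-1]);json.dump([p["fovy"],p["cx"],p["cy"],list(p["position"]),list(p["attitude"])],open("w1.json","w"))
p=bot.get_image("scene");cv2.imwrite("pics/s1.png",cv2.resize(p["color"][80:320,150:450,::-1],None,fx=2.4,fy=2.4))
E
```

```text
time: 3.3
tcp_pos: [479.3, 125.0, 212.9]
ee_rot: [0.027, 2.59, -0.042]
wrist_force: [-0.5, 0.2, -0.4]
opening: 0.403
finger_force: 0.0
[-0.69830358 -0.01254382  0.18005235  2.36494538  0.77749296  0.4287053
  0.37428909] [479.29415866 124.96952761 212.89659146] [[-0.852  0.028  0.523]
 [ 0.011  0.999 -0.035]
 [-0.523 -0.025 -0.852]]
```

View pics/w1.png

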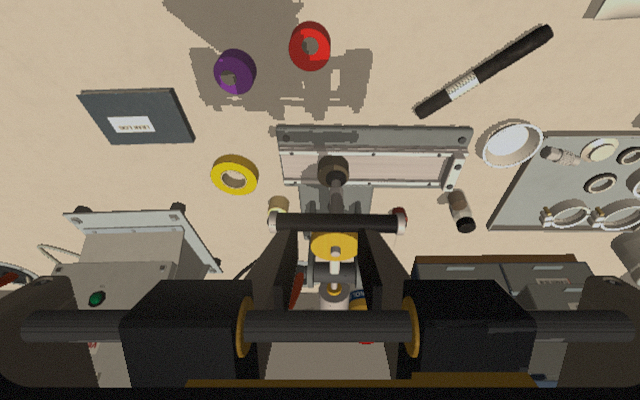

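View pics/s1.png

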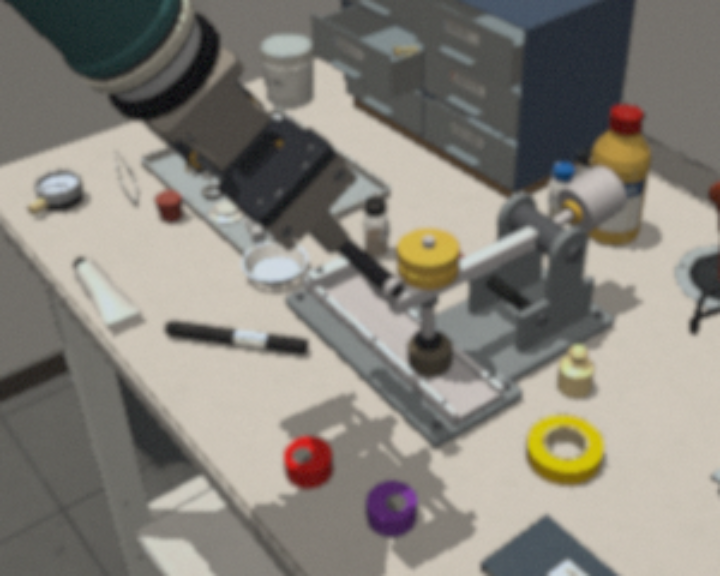

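```bash
python3 -m jog '[{"slide":[1.3,0,1.7],"rot":[0,0.14,0],"gripper":0.4},{"slide":[1.0,0,1.9],"rot":[0,0.14,0],"gripper":0.4},{"slide":[0.7,0,2.0],"rot":[0,0,0],"gripper":0.4},{"slide":[0.7,0,2.0],"rot":[0,0,0],"gripper":0.4},{"slide":[0,0,0],"rot":[0,0,0],"gripper":0.4}]'
python3 - <<'E'
from bench import bot
from h import *
s=bot.observe();print(s['joints'],s['tcp_pos'],R.from_rotvec(s['ee_rot']).as_matrix().round(3))
c=json.load(open("w1.json"))
print("bar L/R from w1",back(c,(402,220),170),back(c,(272,222),170), "proj",proj(c,[[513,126,170]]))
p=bot.get_image("wrist");cv2.imwrite("pics/w2.png",p["color"][:,:,::-1]);json.dump([p["fovy"],p["cx"],p["cy"],list(p["position"]),list(p["attitude"])],open("w2.json","w"))
for t in("puck","cross_bar"):print(t,[(round(float(d["conf"]),2),np.round(d["extent"]).tolist()) for d in bot.outline_of(t,p)][:3])
E
```

```text
time: 3.9
tcp_pos: [480.5, 117.4, 139.8]
ee_rot: [0.044, 2.783, -0.062]
wrist_force: [-0.0, -0.8, 0.7]
opening: 0.397
finger_force: 0.0
[-0.66162976  0.17539786  0.24700144  2.3025998   0.39506687  0.38916847
  0.7688369 ] [480.54264264 117.41979541 139.81135962] [[-0.936  0.038  0.349]
 [ 0.023  0.999 -0.049]
 [-0.35  -0.038 -0.936]]
bar L/R from w1 [513.0399021  181.28544359 170.        ] [516.17312606  77.25093285 170.        ] proj [[332.04856857 219.75359834]]
puck [(0.94, [210.0, 108.0, 258.0, 157.0]), (0.66, [291.0, 77.0, 340.0, 134.0])]
cross_bar [(0.83, [290.0, 239.0, 378.0, 377.0])]
```

View pics/w2.png

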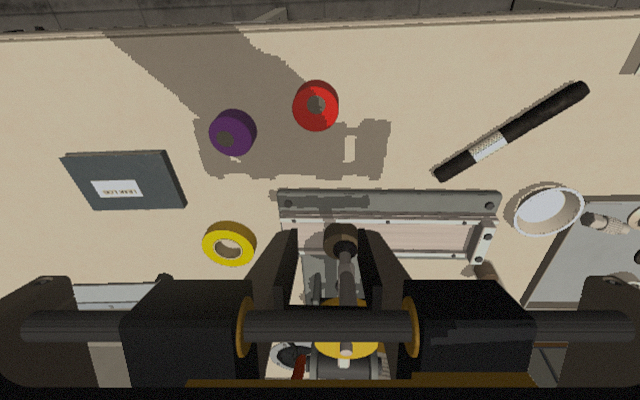

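```bash
python3 -m jog '[{"slide":[-0.5,0.6,0.7],"rot":[0,-0.07,0],"gripper":0.4},{"slide":[-0.5,0.6,0.6],"rot":[0,-0.07,0],"gripper":0.4},{"slide":[0,0,0],"rot":[0,-0.07,0],"gripper":0.4},{"slide":[0,0,0],"rot":[0,-0.07,0],"gripper":0.4},{"slide":[0,0,0],"rot":[0,0,0],"gripper":0.4}]'
python3 - <<'E'
from bench import bot
from h import *
s=bot.observe();print(s['joints'],s['tcp_pos'],R.from_rotvec(s['ee_rot']).as_matrix().round(3))
E
```

```text
time: 4.55
tcp_pos: [495.1, 123.6, 134.0]
ee_rot: [0.038, 2.587, -0.081]
wrist_force: [0.5, -0.1, 0.1]
opening: 0.401
finger_force: 0.0
[-0.96129159  0.20579767  0.491508    2.41463555  1.21248336  0.23315077
 -0.11186483] [495.08136597 123.56740523 133.97210176] [[-0.85   0.044  0.524]
 [ 0.011  0.998 -0.066]
 [-0.526 -0.05  -0.849]]
```

```bash
python3 -m jog '[{"slide":[-0.7,0.3,0],"rot":[0,0,0],"gripper":0.4},{"slide":[-0.7,0.2,0],"rot":[0,0,0],"gripper":0.4},{"slide":[-0.5,0,-0.2],"rot":[0,0,0],"gripper":0.4},{"slide":[-0.8,0,-0.6],"rot":[0,0,0],"gripper":0.4},{"slide":[-0.9,0,-0.7],"rot":[0,0,0],"gripper":0.4},{"slide":[0,0,0],"rot":[0,0,0],"gripper":0.4}]'
cat >st.py <<'E'
from bench import bot
from h import *
s=bot.observe();m=R.from_rotvec(s['ee_rot']).as_matrix();t=s['tcp_pos']
print(np.round(s['joints'],2),t.round(1) if hasattr(t,'round') else t,"z",m[:,2].round(3),"y",m[:,1].round(3),"F",np.round(s['wrist_force'],1))
b=np.array([714.5,105.])  # hinge x,z
n=-m[[0,2],0]; p=np.array([t[0],t[2]])+17.5*n  # contact line
d=m[[0,2],2]; w=p-b
k=w@d; disc=k*k-(w@w-210**2)
for sg in(-1,1):
    if disc>0:
        l=-k+sg*disc**.5; q=w+l*d; print("arm theta est %.2f, %.0f mm behind tip"%(np.radians(162)-np.arctan2(q[1],q[0]),-l))
E
python3 st.py
```

```text
time: 5.15
tcp_pos: [519.2, 127.9, 166.4]
ee_rot: [0.046, 2.587, -0.079]
wrist_force: [-3.8, 1.6, -1.9]
opening: 0.402
finger_force: 1.5
[-0.86  0.16  0.4   2.34  0.93  0.31  0.21] [519.2 127.9 166.4] z [ 0.524 -0.065 -0.849] y [ 0.049  0.998 -0.047] F [-3.8  1.6 -1.9]
arm theta est 0.12, 20 mm behind tip
arm theta est 4.44, -329 mm behind tip
```

```bash
python3 -m jog '[{"slide":[-1.2,0,-0.8],"rot":[0,0,0],"gripper":0.4},{"slide":[-1.27,0,-0.7],"rot":[0,0,0],"gripper":0.4},{"slide":[-1.32,0,-0.6],"rot":[0,0,0],"gripper":0.4},{"slide":[-1.36,0,-0.5],"rot":[0,0,0],"gripper":0.4},{"slide":[-1.4,0,-0.4],"rot":[0,0,0],"gripper":0.4},{"slide":[0,0,0],"rot":[0,0,0],"gripper":0.4}]'
python3 st.py
```

```text
time: 5.75
tcp_pos: [560.1, 128.7, 226.4]
ee_rot: [0.046, 2.585, -0.08]
wrist_force: [-1.3, -0.0, -0.5]
opening: 0.402
finger_force: 0.2
[-0.76  0.11  0.33  2.2   0.64  0.43  0.56] [560.1 128.7 226.4] z [ 0.525 -0.066 -0.848] y [ 0.049  0.998 -0.048] F [-1.3 -0.  -0.5]
arm theta est 0.46, 20 mm behind tip
arm theta est 4.09, -388 mm behind tip
```

```bash
python3 -m jog '[{"slide":[-1.4,0,-0.3],"rot":[0,0,0],"gripper":0.4},{"slide":[-1.45,0,-0.2],"rot":[0,0,0],"gripper":0.4},{"slide":[-1.47,0,-0.1],"rot":[0,0,0],"gripper":0.4},{"slide":[-1.47,0,0],"rot":[0,0,0],"gripper":0.4},{"slide":[-1.46,0,0.1],"rot":[0,0,0],"gripper":0.4},{"slide":[0,0,0],"rot":[0,0,0],"gripper":0.4}]'
python3 st.py
python3 - <<'E'
from bench import bot
import cv2
p=bot.get_image("scene");cv2.imwrite("pics/s2.png",cv2.resize(p["color"][60:300,200:450,::-1],None,fx=2.4,fy=2.4))
E
```

```text
time: 6.35
tcp_pos: [618.7, 127.9, 267.5]
ee_rot: [0.044, 2.586, -0.082]
wrist_force: [-0.7, -0.4, 0.5]
opening: 0.396
finger_force: 0.0
[-0.68  0.15  0.31  2.04  0.46  0.5   0.8 ] [618.7 127.9 267.5] z [ 0.525 -0.067 -0.849] y [ 0.048  0.998 -0.049] F [-0.7 -0.4  0.5]
arm theta est 0.81, 20 mm behind tip
arm theta est 3.74, -397 mm behind tip
```

View pics/s2.png

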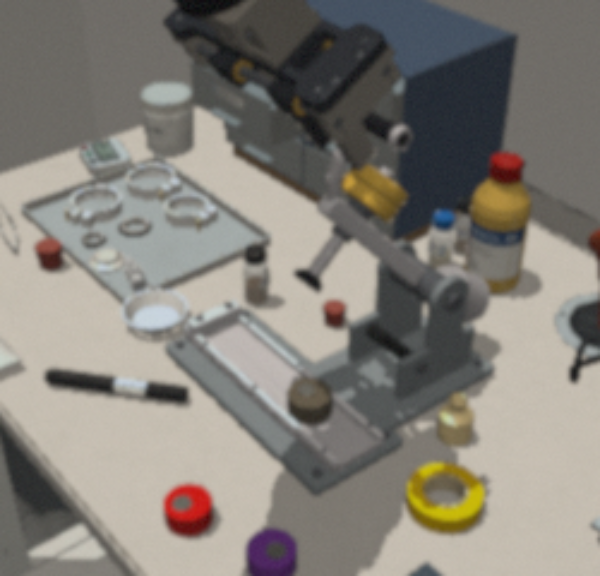

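The arm is up about 0.8 rad, with the bar at crop (390,130) resting on the fingers. The puck hasn't moved, at (310,400). I'll keep pushing.

```bash
python3 -m jog '[{"slide":[-1.2,0,0.2],"rot":[0,0,0],"gripper":0.4},{"slide":[-1.2,0,0.2],"rot":[0,0,0],"gripper":0.4},{"slide":[-1.15,0,0.3],"rot":[0,0,0],"gripper":0.4},{"slide":[-1.15,0,0.35],"rot":[0,0,0],"gripper":0.4},{"slide":[-1.1,0,0.4],"rot":[0,0,0],"gripper":0.4},{"slide":[-1.1,0,0.5],"rot":[0,0,0],"gripper":0.4},{"slide":[-1.0,0,0.5],"rot":[0,0,0],"gripper":0.4},{"slide":[0,0,0],"rot":[0,0,0],"gripper":0.4}]'
python3 st.py
```

```text
time: 7.2
tcp_pos: [698.9, 124.8, 287.5]
ee_rot: [0.044, 2.587, -0.083]
wrist_force: [-1.0, -0.2, -0.1]
opening: 0.399
finger_force: 0.0
[-0.57  0.27  0.29  1.85  0.3   0.55  1.  ] [698.9 124.8 287.5] z [ 0.523 -0.069 -0.849] y [ 0.048  0.998 -0.051] F [-1.  -0.2 -0.1]
arm theta est 1.20, 21 mm behind tip
arm theta est 3.35, -348 mm behind tip
```

Past balance by estimate. I'll hold for a moment, then look before backing off.

```bash
python3 -m jog '[{"slide":[0,0,0],"rot":[0,0,0],"gripper":0.4},{"slide":[0,0,0],"rot":[0,0,0],"gripper":0.4},{"slide":[0,0,0],"rot":[0,0,0],"gripper":0.4},{"slide":[0,0,0],"rot":[0,0,0],"gripper":0.4},{"slide":[0,0,0],"rot":[0,0,0],"gripper":0.4},{"slide":[0,0,0],"rot":[0,0,0],"gripper":0.4}]'
python3 - <<'E'
from bench import bot
import cv2
p=bot.get_image("scene");cv2.imwrite("pics/s3.png",cv2.resize(p["color"][60:300,200:450,::-1],None,fx=2.4,fy=2.4))
E
```

```text
time: 7.8
tcp_pos: [697.4, 125.4, 287.5]
ee_rot: [0.042, 2.588, -0.083]
wrist_force: [-0.0, -0.0, 0.0]
opening: 0.402
finger_force: 0.0
```

View pics/s3.png

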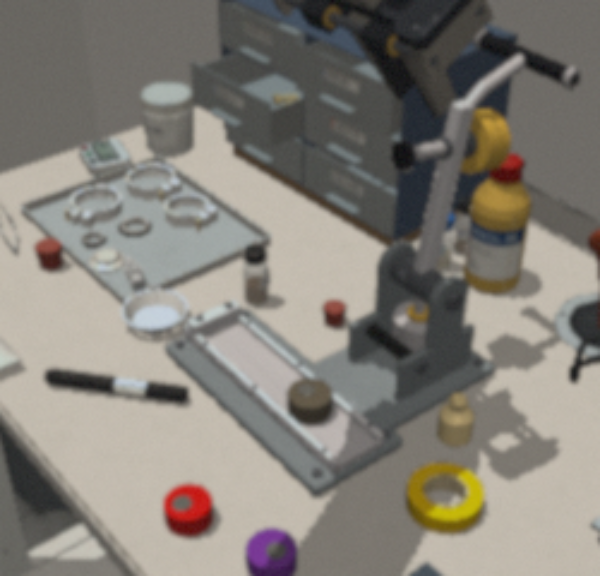

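The arm is back against its stop: the beam stands upright and the bar, at (545,60), is well clear of the fingers. The puck is still in place at (310,400). Now I'll retract up and back, straighten the tool and shut the fingers.

```bash
python3 -m jog '[{"slide":[0,0,-2],"rot":[0,0,0],"gripper":0.4},{"slide":[0,0,-3],"rot":[0,0,0],"gripper":0.4},{"slide":[2.3,-2.5,-1.4],"rot":[0,0,0],"gripper":0},{"slide":[2.3,-2.5,-1.4],"rot":[0,0,0],"gripper":0},{"slide":[2.3,-2.5,-1.4],"rot":[0,0,0],"gripper":0},{"slide":[0,0,0],"rot":[0,0.14,0],"gripper":0},{"slide":[0,0,0],"rot":[0,0.14,0],"gripper":0},{"slide":[0,0,0],"rot":[0,0.14,0],"gripper":0}]'
python3 -m jog '[{"slide":[0,0,0],"rot":[0,0.13,0],"gripper":0},{"slide":[0,0,0],"rot":[0,0,0],"gripper":0}]'
python3 - <<'E'
from bench import bot
from h import *
s=bot.observe();print(s['joints'],s['tcp_pos']);print(R.from_rotvec(s['ee_rot']).as_matrix().round(3))
for n in("scene","top","wrist"):
    p=bot.get_image(n);c=cam(p)
    for d in bot.outline_of("puck",p):
        v,u=np.nonzero(d["region"]);e=d["extent"];w=back(c,(u.mean(),v.mean()),33)
        print(n,round(float(d["conf"]),2),np.round(e),w.round(1),p["color"][v,u].mean(0).round())
    if n=="wrist":cv2.imwrite("pics/w4.png",p["color"][:,:,::-1]);json.dump([p["fovy"],p["cx"],p["cy"],list(p["position"]),list(p["attitude"])],open("w4.json","w"))
E
```

```text
time: 8.65
tcp_pos: [586.7, 58.2, 335.1]
ee_rot: [0.065, 3.01, -0.076]
wrist_force: [1.8, 0.6, 0.6]
opening: 0.006
finger_force: 0.0
time: 8.85
tcp_pos: [589.4, 57.3, 331.6]
ee_rot: [-0.076, -3.14, 0.083]
wrist_force: [0.1, -0.1, -0.9]
opening: 0.005
finger_force: 0.0
[-0.4878314   0.28161702  0.38524859  1.62367725 -0.05474601  1.26383561
  1.42317022] [589.42320625  57.31905282 331.64032621]
[[-0.999  0.048 -0.001]
 [ 0.048  0.997 -0.053]
 [-0.001 -0.053 -0.999]]
scene 0.91 [270. 263. 288. 284.] [429.4  85.5  33. ] [152.  42.  39.]
scene 0.89 [302. 278. 324. 302.] [452.6   8.8  33. ] [107.  70. 121.]
scene 0.81 [319. 216. 339. 234.] [584.1 125.3  33. ] [84. 77. 66.]
scene 0.61 [271.  72. 441. 267.] [702.7 177.8  33. ] [111. 111. 107.]
top 0.6 [296. 268. 303. 281.] [440.6 118.2  33. ] [176.  46.  39.]
wrist 0.8 [367. 144. 392. 173.] [584.3 124.6  33. ] [91. 81. 64.]
wrist 0.7 [352.  45. 379.  77.] [441.3 101.7  33. ] [159.  58.  49.]
```

View pics/w4.png

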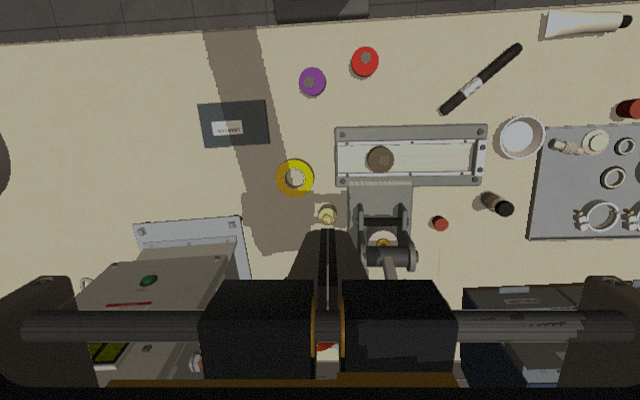

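The wrist view shows the puck at (380,159) and the lane from (338,160) to the stop at (476,157). I'll measure the lane direction and the stop.

```bash
python3 - <<'E'
from h import *
import json
c=json.load(open("w4.json"))
for u,z in[((338,142),29),((476,141),29),((338,177),29),((474,174),29),((474,158),40),((380,158),33),((337,160),22)]:print(u,back(c,u,z).round(1))
E
```

```text
(338, 142) [555.9  59.5  29. ]
(476, 141) [563.2 270.1  29. ]
(338, 177) [611.7  57.4  29. ]
(474, 174) [614.6 271.6  29. ]
(474, 158) [587.3 264.8  40. ]
(380, 158) [582.9 124.2  33. ]
(337, 160) [585.2  56.6  22. ]
```

```bash
python3 -m jog '[{"slide":[0.6,-0.9,1],"rot":[-0.053,0,-0.025],"gripper":0},{"slide":[0,0,3.5],"rot":[0,0,0],"gripper":0},{"slide":[0,0,4.5],"rot":[0,0,0],"gripper":0},{"slide":[0,0,4.5],"rot":[0,0,0],"gripper":0},{"slide":[0,0,4.5],"rot":[0,0,0],"gripper":0},{"slide":[0,0,4.5],"rot":[0,0,0],"gripper":0},{"slide":[0,0,3.5],"rot":[0,0,0],"gripper":0},{"slide":[0,0,0],"rot":[0,0,0],"gripper":0}]'
python3 -c "
from bench import bot
from h import *
s=bot.observe();print(s['joints'],s['tcp_pos'],R.from_rotvec(s['ee_rot']).as_matrix().round(3))"
```

```text
time: 9.95
tcp_pos: [577.3, 49.1, 70.1]
ee_rot: [-0.034, -3.137, -0.002]
wrist_force: [-0.3, 1.4, 0.0]
opening: 0.009
finger_force: 0.0
[-0.37837677  0.54836927  0.30702015  1.89507283 -0.23888086  0.73825735
  1.61416798] [577.33803186  49.13603107  70.05309779] [[-1.     0.021 -0.005]
 [ 0.021  1.     0.001]
 [ 0.005  0.001 -1.   ]]
```

```bash
python3 -m jog '[{"slide":[-0.6,0,1],"rot":[0,0,0],"gripper":0},{"slide":[0,0,1.5],"rot":[0,0,0],"gripper":0},{"slide":[0,0,1.5],"rot":[0,0,0],"gripper":0},{"slide":[0,0,0],"rot":[0,0,0],"gripper":0},{"slide":[0,1.0,0],"rot":[0,0,0],"gripper":0},{"slide":[0,1.0,0],"rot":[0,0,0],"gripper":0},{"slide":[0,1.0,0],"rot":[0,0,0],"gripper":0},{"slide":[0,0,0],"rot":[0,0,0],"gripper":0}]'
```

```text
time: 10.75
tcp_pos: [588.4, 82.1, 34.1]
ee_rot: [0.029, 3.138, 0.006]
wrist_force: [1.1, 0.3, -0.3]
opening: 0.006
finger_force: 0.0
```

```bash
python3 -m jog '[{"slide":[0.4,0,0.4],"rot":[0,0,0],"gripper":0},{"slide":[0,1.2,0],"rot":[0,0,0],"gripper":0},{"slide":[0,1.3,0],"rot":[0,0,0],"gripper":0},{"slide":[0,1.3,0],"rot":[0,0,0],"gripper":0},{"slide":[0,1.3,0],"rot":[0,0,0],"gripper":0},{"slide":[0,1.3,0],"rot":[0,0,0],"gripper":0},{"slide":[0,1.3,0],"rot":[0,0,0],"gripper":0},{"slide":[0,1.0,0],"rot":[0,0,0],"gripper":0}]'
python3 -m jog '[{"slide":[0,0.8,0],"rot":[0,0,0],"gripper":0},{"slide":[0,0.8,0],"rot":[0,0,0],"gripper":0},{"slide":[0,0.5,0],"rot":[0,0,0],"gripper":0},{"slide":[0,0,0],"rot":[0,0,0],"gripper":0}]'
```

```text
time: 11.55
tcp_pos: [585.9, 167.7, 29.9]
ee_rot: [0.033, 3.139, 0.004]
wrist_force: [-0.2, -0.6, 0.5]
opening: 0.007
finger_force: 0.3
time: 11.95
tcp_pos: [586.6, 188.1, 30.0]
ee_rot: [0.033, 3.138, 0.004]
wrist_force: [-0.3, 0.2, 0.4]
opening: 0.007
finger_force: 0.1
```

```bash
python3 -m jog '[{"slide":[0,0.4,0],"rot":[0,0,0],"gripper":0},{"slide":[0,0.4,0],"rot":[0,0,0],"gripper":0},{"slide":[0,0.3,0],"rot":[0,0,0],"gripper":0},{"slide":[0,0.3,0],"rot":[0,0,0],"gripper":0},{"slide":[0,0.2,0],"rot":[0,0,0],"gripper":0},{"slide":[0,0,0],"rot":[0,0,0],"gripper":0}]'
python3 -m jog '[{"slide":[0,0.2,0],"rot":[0,0,0],"gripper":0},{"slide":[0,0.2,0],"rot":[0,0,0],"gripper":0},{"slide":[0,0,0],"rot":[0,0,0],"gripper":0}]'
```

```text
time: 12.55
tcp_pos: [586.9, 203.6, 30.0]
ee_rot: [0.034, 3.138, 0.004]
wrist_force: [-0.7, 0.1, 0.2]
opening: 0.005
finger_force: 0.0
time: 12.85
tcp_pos: [587.0, 207.5, 30.0]
ee_rot: [0.034, 3.139, 0.004]
wrist_force: [-0.3, 0.3, -0.0]
opening: 0.003
finger_force: 0.0
```

```bash
for i in 1; do python3 -m jog '[{"slide":[0,0.2,0],"rot":[0,0,0],"gripper":0},{"slide":[0,0.2,0],"rot":[0,0,0],"gripper":0},{"slide":[0,0,0],"rot":[0,0,0],"gripper":0}]'; done
python3 - <<'E'
from bench import bot
from h import *
for n in("scene","wrist"):
    p=bot.get_image(n);c=cam(p)
    for d in bot.outline_of("puck",p):
        v,u=np.nonzero(d["region"]);w=back(c,(u.mean(),v.mean()),33)
        print(n,round(float(d["conf"]),2),np.round(d["extent"]),w.round(1),p["color"][v,u].mean(0).round())
    if n=="scene":cv2.imwrite("pics/s5.png",cv2.resize(p["color"][100:300,200:400,::-1],None,fx=2.9,fy=2.9))
E
```

```text
time: 13.15
tcp_pos: [587.1, 211.5, 30.0]
ee_rot: [0.034, 3.139, 0.004]
wrist_force: [0.1, -0.2, 0.4]
opening: 0.002
finger_force: 0.0
scene 0.66 [301. 278. 322. 302.] [452.9   9.6  33. ] [76. 48. 89.]
scene 0.65 [287. 189. 298. 208.] [581.6 248.5  33. ] [80. 75. 67.]
scene 0.65 [272. 263. 291. 283.] [429.8  85.6  33. ] [146.  47.  43.]
scene 0.56 [336. 187. 343. 197.] [677.5 198.7  33. ] [89. 62. 56.]
wrist 0.93 [ 83.   1. 171.  30.] [460.  116.6  33. ] [114.  21.  15.]
wrist 0.73 [350. 211. 418. 280.] [589.2 246.2  33. ] [66. 57. 44.]
wrist 0.63 [ 1.  0. 46. 76.] [471.9  56.7  33. ] [36. 14. 41.]
```

View pics/s5.png

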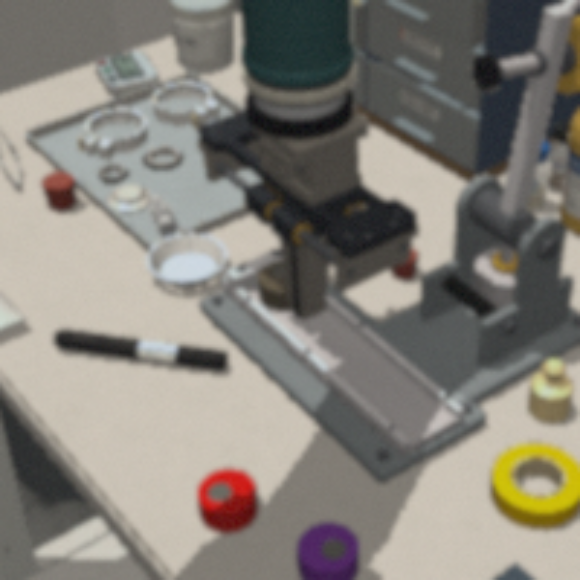

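The puck is at about (275,285), in front of the finger and close to the stop. I'll keep pushing gently until contact force shows.

```bash
python3 -m jog '[{"slide":[0,0.15,0],"rot":[0,0,0],"gripper":0},{"slide":[0,0.15,0],"rot":[0,0,0],"gripper":0},{"slide":[0,0,0],"rot":[0,0,0],"gripper":0}]'
python3 -m jog '[{"slide":[0,0.15,0],"rot":[0,0,0],"gripper":0},{"slide":[0,0.15,0],"rot":[0,0,0],"gripper":0},{"slide":[0,0,0],"rot":[0,0,0],"gripper":0}]'
```

```text
time: 13.65
tcp_pos: [587.1, 214.4, 30.0]
ee_rot: [0.034, 3.139, 0.004]
wrist_force: [-0.1, -0.3, 1.0]
opening: 0.007
finger_force: 0.1
time: 13.95
tcp_pos: [587.3, 216.0, 30.0]
ee_rot: [0.036, 3.139, 0.002]
wrist_force: [-0.3, -3.2, 0.6]
opening: 0.006
finger_force: 1.7
```

```bash
python3 -m jog '[{"slide":[0,0.2,0],"rot":[0,0,0],"gripper":0},{"slide":[0,0,0],"rot":[0,0,0],"gripper":0},{"slide":[0,0,0],"rot":[0,0,0],"gripper":0}]'
```

```text
time: 14.25
tcp_pos: [587.3, 216.3, 30.0]
ee_rot: [0.037, 3.139, -0.001]
wrist_force: [-0.4, -7.0, 3.0]
opening: 0.002
finger_force: 3.6
```

The force rises with almost no further travel, so the puck is home. I'll back off, lift and check.

```bash
python3 -m jog '[{"slide":[0,-0.5,0],"rot":[0,0,0],"gripper":0},{"slide":[0,-1.5,0],"rot":[0,0,0],"gripper":0},{"slide":[0,-1.5,0],"rot":[0,0,0],"gripper":0},{"slide":[0,0,-2],"rot":[0,0,0],"gripper":0},{"slide":[0,0,-4],"rot":[0,0,0],"gripper":0},{"slide":[1,0,-4],"rot":[0,0,0],"gripper":0},{"slide":[3,0,-3],"rot":[0,0,0],"gripper":0},{"slide":[0,0,0],"rot":[0,0,0],"gripper":0}]'
python3 - <<'E'
from bench import bot
from h import *
for n in("scene","wrist"):
    p=bot.get_image(n);c=cam(p)
    for d in bot.outline_of("puck",p):
        v,u=np.nonzero(d["region"]);w=back(c,(u.mean(),v.mean()),33)
        print(n,round(float(d["conf"]),2),np.round(d["extent"]),w.round(1),p["color"][v,u].mean(0).round())
    if n=="wrist":a=p["color"][:,:,::-1]
    else:b=p["color"][60:310,190:450,::-1]
cv2.imwrite("pics/f6.png",np.hstack([cv2.resize(a,(480,300)),cv2.resize(b,(312,300))]))
E
```

```text
time: 15.05
tcp_pos: [545.9, 184.9, 163.9]
ee_rot: [0.034, 3.134, 0.01]
wrist_force: [-0.5, 0.1, 0.4]
opening: 0.002
finger_force: 0.0
scene 0.84 [272. 260. 290. 284.] [430.1  85.3  33. ] [156.  47.  43.]
scene 0.8 [300. 277. 323. 303.] [452.3   9.2  33. ] [75. 47. 87.]
scene 0.68 [289. 190. 307. 210.] [589.  246.4  33. ] [84. 78. 68.]
wrist 0.97 [368. 206. 408. 251.] [590.3 248.8  33. ] [77. 67. 52.]
wrist 0.76 [143.  85. 194. 131.] [463.5  33.1  33. ] [69. 44. 69.]
wrist 0.7 [219.  60. 267. 106.] [441.2 107.4  33. ] [151.  56.  47.]
wrist 0.65 [208. 173. 429. 351.] [574.8 161.9  33. ] [108. 104.  96.]
```

View pics/f6.png

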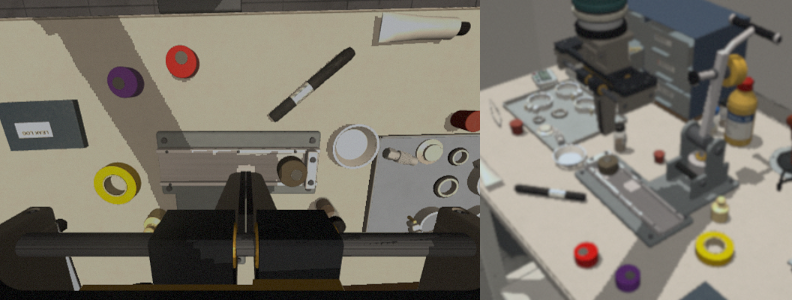

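The puck lies flat against the end stop at (291,171). The press arm is up, the bystanders haven't moved and the hand is clear.

```bash
python3 -c "
from bench import bot
print(bot.sign_off())"
```

```text
the job is handed in; nothing more can be done
None
```

The job is handed in: the press arm rests up against its back stop, the puck is flat and home against the end stop, the bystanders look unmoved and the hand is clear; sign-off did not report a verdict.

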